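# Grade two bearing balls on the bar sorter

### The arm

A 6-joint arm with a two-finger parallel gripper is mounted at the origin on the work surface. World frame = base frame: x ahead of the robot, y to its left, z up, the work surface at z = 0. Lengths are in m, angles in rad, forces in N, time in s.
With the tool pointing down it reaches from about 0.325 to 0.775 m from the base axis. Payload 5.5 kg.
Tool frame: the origin (TCP) lies midway between the tips of the shut fingers; the grasp point (between the pads) lies 19 mm behind it; z points along the fingers, y is the line along which they close (so a half turn about z gives the same grasp; the last joint's range is limited). The gripper opens to 88 mm and grips with 3 to 60 N. Pads are 20 mm wide; open, the fingers measure 115 mm over their backs; the gripper's body (75 mm by 178 mm) begins 61 mm behind the grasp point.
Start: joints at [1.144, 0.091, 1.231, -0, 1.82, -0.057], TCP at [0.217, 0.559, 0.223] pointing down, gripper open.
Joint ranges: [-2.87, 2.87], [-0.86, 2.18], [0.17, 2.46], [-1.51, 4.65], [0.06, 2.69], [-2.65, 2.65]. Speed limits (rad/s): [2.57, 2.57, 3.01, 3.14, 3.14, 3.14].

### API

Orientations are given as a rotation vector (axis times angle).
In Python, from bench import robot gives the robot as it stands.
- The arm moves only by the shell command python3 -m inch 'ROWS'. ROWS is JSON, a list of rows, each a list of 3 entries, a list of its own where there are three numbers: the turn, a rotation vector about the tool's x, y, z as a fraction of full scale, then the shift along the tool's x, y, z as a fraction of full scale, then the closure, from -1 (fully open) to 1 (shut). In form: [[[wx, wy, wz], [tx, ty, tz], grip], ...]. A call has 1 to 8 rows; each row is the pose to reach, as a shift and turn from the pose commanded when the call began, along the tool's axes at that moment, turning the shorter way round; what a row does not reach only later rows make up. Full scale, the value 1, is 80 cm for a shift and 180 degrees for a turn. A row lasts 1/10 s, in which the tool goes at most 50 mm and 8.59 degrees, less where a joint would pass 70% of its speed; a pose out of reach is approached as far as the arm can. A call with a number of a shift or a turn outside -1 to 1 is refused whole. A call with a gripper value outside its range is refused whole. The fingers move at their own pace and stop on an object; the grip force is fixed at half the most. Time passes only in rows, so rows that repeat a pose let the fingers close. It gives the time, the measured TCP pose, the force, the opening and the grip force at its end, in the units of the state.
- robot.get_obs(): the state, without advancing time (a new reading comes with each control period).
- robot.capture(name): name is "scene" or "top"; returns a dict with "frame" (384x512x3 uint8, blue, green, red), "fx", "fy", "cx", "cy" (pixels), "D" ([k1, k2, p1, p2, k3] as OpenCV has them; the pictures are not rectified), "xyz" and "orientation" of the camera in the world. Camera axes: x right, y up, looking along -z (the intrinsics and any distortion apply to the point x, -y, -z); pixel columns grow to the right and rows downward; lengths in m; the calibration is good to about 2 mm. A picture is of the moment at which its call begins. There is no depth.
- robot.close_job(): hands the job in; it is judged then, once.
Trained networks look in a picture, given as the dict that the camera call returned (one of the last four; its "shot" number tells which), for a name from the list of things; names that differ only in an ending like _2 or _b are one class to them, and where a whole thing is asked for, a point or a joint stands for the part that bears it (a point fixed in the world has none). Each returns a list of dicts, best first, with "confidence" (0 to 1); they miss things now and then, are a little off and sometimes report something else, mostly with a low value. They report only what shows in the picture. A call takes as long as a camera call. They do not tell look-alikes from the thing itself.
- robot.silhouettes(picture, query): "region" (384x512 bool, what is visible of it) and "pixel" ([column, row] in pixels, amid what is visible of it).
The state is a dict: "time": time; "q": joint angles; "joint_velocities": joint speeds; "joint_efforts": joint torques, N m; "eef_pos": TCP position; "orientation": TCP orientation; "force": force on the tool from outside, world axes, zero at the start; "moment": the same for the moment, N m; "opening": finger opening in m; "grasp_force": force on a finger pad.
Only numpy, scipy, OpenCV 4.12 (cv2) and the standard library are available. Lean on these libraries where they do the work, as an engineer would, in place of code of your own. Each camera call takes 0.05 s, during which the arm holds its last target. There are 200 camera calls.

### The job

Take the parts pan that holds the two steel bearing balls, by its bar handle, carry it level over the head tray at the high end of the sorter and tip both balls out there, so that they roll down and sort themselves by size: the small one into the side lane, the large one into the end lane. Then stand the empty pan upright on the bench and let go.

Things in the scene. Friction and masses are not known exactly. Their poses are not given: they have to be found in the camera images.
- pan: Open-front metal pan with the two balls (its twin holds hex nuts). 120 (x) x 84 (y) mm, walls 46 high, 0.15-0.31 kg empty; z up, origin centre of underside. Closed at +x, open mouth at -x; floor rises 9 deg to the mouth, edge at x -59, z 25: balls stay at +x while level, roll out when tipped mouth-down 20 deg or more (35 ample). Handle: bar along y, 14 thick, 18 high, 84 long, centre x 0, z 85.
- sorter: Fixed grey sorter, z up, slopes 11 deg down to -x. Origin: bench level under centre of its head tray (dark solid floor, x -40 to 40, y -75 to 75 mm, floor 111 mm up at centre, back wall at x 40-46 with top 148 up, side walls 30 over the floor). Then 5 steel bars, 28 mm gaps, to x -170. Open lanes: side lane y 81 to 121, x -169 to -44; end lane x -228 to -175, y -75 to 75. Nothing on it above 150.
- ball_large: Plain steel ball, 36 mm diameter, 0.19 kg, loose in the pan; origin its centre. Tipped onto the head tray it rides over the sorter's bars and drops off their low end into the end lane (floor about 20 mm up, end wall 85 mm high).
- ball_small: Plain steel ball, 22 mm diameter, 0.044 kg, loose in the pan; origin its centre. Tipped onto the head tray it falls between the sorter's bars onto a lower board that leads it to +y into the side lane (floor about 15 mm up, outer wall 50 mm high).
Things that resemble listed ones, but are neither listed nor needed, are in the scene too. Leave any turquoise look-alike of the ball_large alone. Leave any yellow look-alike of the pan alone.

How it is judged:
On the way, in this order (a step that is already met when the one before it is completed fails the run):
1. the pan, with both balls in it, is lifted off the bench (height (world z) of pan above 0.03 m and distance between each of ball_large, ball_small and pan below 0.085 m), for 0.1 s.
2. the pan, with both balls still in it, is over the head tray (within 150 mm of its centre, seen from above) (height (world z) of pan above 0.08 m and horizontal distance between pan and sorter below 0.15 m and distance between each of ball_large, ball_small and pan below 0.085 m), for 0.1 s.
At the end, for the whole second after the job is handed in: The large ball lies at rest in the end lane, the small ball lies at rest in the side lane, and the pan stands upright (within 10 degrees) and still on the bench (underside less than 15 mm above it) (x of ball_large in the frame of sorter between -0.235 and -0.17 m and y of ball_large in the frame of sorter between -0.08 and 0.08 m and z of ball_large in the frame of sorter below 0.065 m and x of ball_small in the frame of sorter between -0.175 and -0.035 m and y of ball_small in the frame of sorter between 0.075 and 0.13 m and z of ball_small in the frame of sorter below 0.05 m and linear speed of each of ball_large, ball_small below 0.05 m/s and angle between pan's own z axis and vertical below 0.17 rad and height (world z) of pan below 0.015 m and linear speed of pan below 0.03 m/s); the robot touches nothing.
It also fails if it takes over 61 s, if anything falls off the work surface, if the arm or the gripper's body presses on something with over 40 N, if the wrist force passes 120 N, or if a joint passes its speed limit or range.

## Working session

There is one attempt and no reset: what is moved stays moved. The work goes in short steps, Python scripts to look and compute and a shell command to move; the robot and the scene stay as the last step left them, time stands still between calls to the robot, and variables do not carry over. Pictures are saved under pics/ and viewed, at most 12 in all, crops included, and the job is handed in when it is done.

```bash
mkdir -p pics; ls; cat > h.py <<'E'
import numpy as np, cv2
from scipy.spatial.transform import Rotation as R
from bench import robot
def K(c): return np.array([[c['fx'],0,c['cx']],[0,c['fy'],c['cy']],[0,0,1.]])
def RT(c):
    o=np.array(c['orientation'],float)
    r=R.from_rotvec(o) if o.shape==(3,) else (R.from_quat(o) if o.shape==(4,) else R.from_matrix(o))
    return r.as_matrix()@np.diag([1,-1,-1.]), np.array(c['xyz'],float)
def ray(c,px):
    u=cv2.undistortPoints(np.array(px,float).reshape(-1,1,2),K(c),np.array(c['D'],float)).reshape(-1,2)
    M,t=RT(c); d=np.c_[u,np.ones(len(u))]@M.T
    return t,d/np.linalg.norm(d,axis=1,keepdims=True)
def onz(c,px,z):
    t,d=ray(c,px); return t+d*((z-t[2])/d[:,2])[:,None]
def tri(ca,pa,cb,pb):
    ta,da=ray(ca,pa); tb,db=ray(cb,pb); out=[]
    for a,b in zip(da,db):
        s=np.linalg.lstsq(np.c_[a,-b],tb-ta,rcond=None)[0]
        p,q=ta+s[0]*a,tb+s[1]*b; out.append(np.r_[(p+q)/2,np.linalg.norm(p-q)])
    return np.array(out)
def proj(c,P):
    M,t=RT(c); r=cv2.Rodrigues(M.T)[0]
    return cv2.projectPoints(np.array(P,float).reshape(-1,1,3),r,-M.T@t,K(c),np.array(c['D'],float))[0].reshape(-1,2)
E
python3 - <<'E'
from h import *
im=[]
for n in('scene','top'):
    c=robot.capture(n); print(n,c['xyz'],c['orientation'],c['fx'],c['D'])
    cv2.imwrite(f'pics/{n}1.png',cv2.resize(c['frame'],(800,600)))
    for q in('pan','sorter','ball_large','ball_small'):
        for s in robot.silhouettes(c,q): print(q,round(s['confidence'],2),s['pixel'],s['region'].sum())
print(robot.get_obs())
E
```

```text
pics
scene [0.90723491 0.47312247 0.94290962] [0.27036747 0.72873007 2.31855554] 475.79002760128964 [-0.01166097  0.          0.          0.          0.        ]
pan 0.78 [372.2, 311.3] 2545
sorter 0.6 [230.1, 207.3] 13329
ball_large 0.7 [395.8, 272.9] 178
ball_large 0.58 [357.3, 290.3] 249
top [ 0.43076092 -0.00617998  1.02106381] [ 0.05425611 -0.04120738 -1.58353461] 436.71441307951955 [-0.02348163  0.          0.          0.          0.        ]
pan 0.76 [171.5, 246.4] 2003
pan 0.55 [95.8, 183.9] 1872
sorter 0.55 [253.5, 157.2] 11213
ball_large 0.55 [115.5, 193.1] 185
ball_large 0.54 [109.1, 236.9] 185
ball_small 0.62 [117.2, 179.7] 48
{'time': 0.5, 'q': array([ 1.14429456e+00,  9.10898460e-02,  1.23069608e+00,  3.75105402e-05,
        1.81978073e+00, -5.67193073e-02]), 'joint_velocities': array([ 0.00051229, -0.00151053, -0.00040832, -0.00066159, -0.00188433,
       -0.00091245]), 'joint_efforts': array([-9.33044103e-04, -4.45667124e+01, -4.06092417e+01,  6.98684505e-02,
        1.98226946e-02, -4.21981042e-05]), 'eef_pos': array([0.21685712, 0.55946308, 0.22263952]), 'orientation': array([-5.77529578e-01, -3.08802223e+00, -5.33248459e-05]), 'force': array([ 0.27581965,  0.59904728, -0.11097729]), 'moment': array([ 0.00714623, -0.07134474,  0.0041442 ]), 'grasp_force': 0.0, 'opening': 0.08776109751515665}
```

View pics/scene1.png

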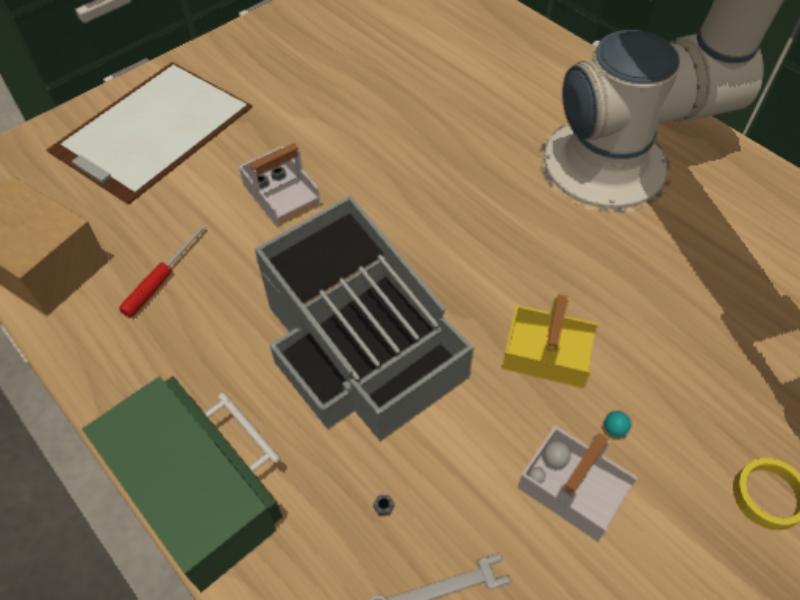

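View pics/top1.png

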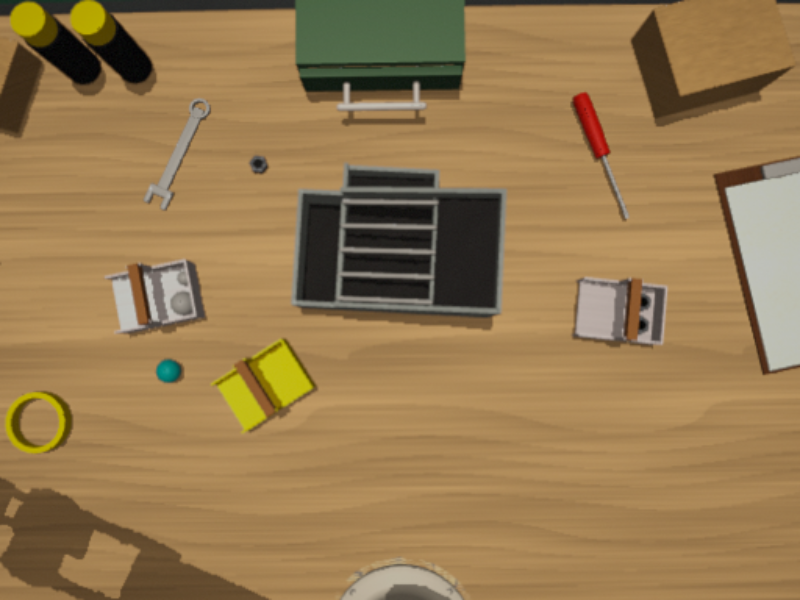

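Scene view: the pan with two steel balls is at (577,482), the nut pan at (280,183), the yellow pan at (550,345), the turquoise ball at (618,424), and the sorter's head tray at (325,255). In the top view these are at (155,295), (620,310), (265,385), (168,371) and (470,250).
The pan at top (155,295) is the one to take: it is plain metal and holds one large and one small steel ball. Next I'll enlarge crops of it to confirm that.

```bash
python3 - <<'E'
from h import *
import pickle
cs={n:robot.capture(n) for n in('scene','top')}
pickle.dump(cs,open('c.pkl','wb'))
def crop(c,x,y,w,h,s):
    a=cv2.resize(c['frame'][y:y+h,x:x+w],None,fx=s,fy=s,interpolation=cv2.INTER_CUBIC)
    for i in range(0,w,10): cv2.putText(a,str(x+i),(i*s,8),0,.28,(255,0,0),1); cv2.line(a,(i*s,10),(i*s,14),(255,0,0))
    for i in range(0,h,10): cv2.putText(a,str(y+i),(0,i*s+3),0,.28,(0,0,255),1); cv2.line(a,(18,i*s),(22,i*s),(0,0,255))
    return a
a=crop(cs['top'],60,155,80,75,5); b=crop(cs['scene'],326,262,80,75,5)
c=crop(cs['top'],182,100,152,112,2.0.__int__()); 
cv2.imwrite('pics/pan.png',cv2.resize(np.hstack([a,b]),None,fx=1,fy=1))
print(a.shape)
cv2.imwrite('pics/sort.png',np.hstack([cv2.resize(crop(cs['top'],182,100,148,110,4),(400,297)),cv2.resize(crop(cs['scene'],150,120,160,119,4),(400,297))]))
# top brown mask of handle
for n,(x,y,w,h) in {'top':(60,155,80,75),'scene':(326,262,80,75)}.items():
    hsv=cv2.cvtColor(cs[n]['frame'][y:y+h,x:x+w],cv2.COLOR_BGR2HSV)
    px,py={'top':(28,28),'scene':(50,34)}[n]; print(n,hsv[py-2:py+3,px-4:px+5].tolist()[2], hsv[2,2],hsv[-3,-3])
E
```

```text
(375, 400, 3)
top [[13, 115, 146], [13, 172, 139], [14, 173, 140], [14, 173, 140], [13, 172, 141], [14, 172, 141], [13, 178, 96], [13, 199, 55], [12, 83, 71]] [ 17 125 176] [ 17 127 165]
scene [[13, 158, 137], [13, 158, 137], [13, 156, 137], [14, 158, 136], [14, 158, 136], [13, 158, 137], [14, 156, 134], [13, 135, 121], [12, 63, 106]] [ 17 112 177] [ 17 112 180]
```

View pics/pan.png

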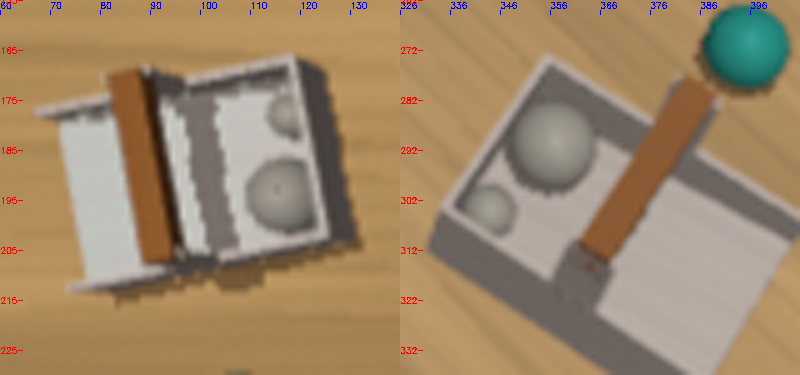

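View pics/sort.png

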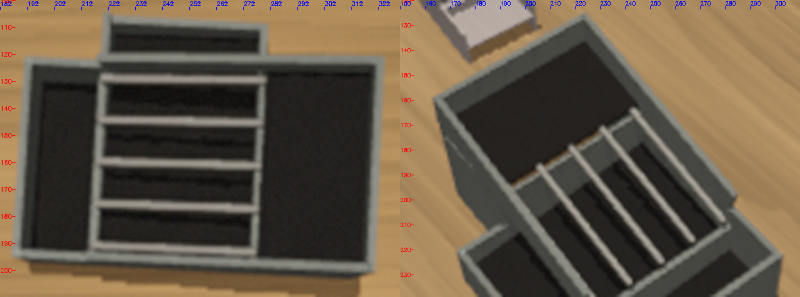

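The crop confirms it: plain metal pan, large ball at top (115,193), small ball at (116,178), mouth to the left, and the turquoise ball outside it.

```bash
python3 - <<'E'
from h import *
import pickle
cs=pickle.load(open('c.pkl','rb')); t,s=cs['top'],cs['scene']
np.set_printoptions(precision=4,suppress=True)
h=tri(t,[(84.8,169.6),(91.4,207.2)],s,[(364.8,312),(385.8,279.6)]); print('handle',h)
c=h[:,:3].mean(0); v=h[0,:3]-h[1,:3]; print(c,np.linalg.norm(v),'bar yaw',np.degrees(np.arctan2(v[1],v[0])))
k=tri(t,[(323.7,122.2),(319.6,199.9)],s,[(164,159.2),(223.2,126)]); print('back wall',k)
v=k[0,:3]-k[1,:3]; m=k[:,:3].mean(0); v/=np.linalg.norm(v); x=np.array([v[1],-v[0],0]); print('len',np.linalg.norm(k[0,:3]-k[1,:3]),'y axis deg',np.degrees(np.arctan2(v[1],v[0])),'origin',m-.046*x,'x',x)
L=onz(t,[(192,122.2),(188.7,196.2)],.085);print('low end at z.085',L,'sorter x:',(L-m)@x+.046,(L-m)@v)
print('ball pan z.03',onz(t,[(115.5,193.1),(117.2,179.7)],.035), 'turq',onz(t,[(109.1,236.9)],.018))
o=robot.get_obs(); M=R.from_rotvec(o['orientation']).as_matrix(); print(M,o['eef_pos'])
E
```

```text
handle [[0.5422 0.3644 0.09   0.0023]
 [0.4613 0.349  0.0894 0.0011]]
[0.5017 0.3567 0.0897] 0.08238002742133166 bar yaw 10.783936717890565
back wall [[ 0.6253 -0.1438  0.1438  0.0027]
 [ 0.468  -0.1324  0.1434  0.0014]]
len 0.15775783902562837 y axis deg -4.151219981872055 origin [ 0.55   -0.0922  0.1436] x [-0.0724 -0.9974  0.    ]
low end at z.085 [[0.6437 0.1318 0.085 ]
 [0.4827 0.1396 0.085 ]] sorter x: [-0.2302 -0.2263] [ 0.0771 -0.084 ]
ball pan z.03 [[0.4948 0.3142 0.035 ]
 [0.5253 0.3105 0.035 ]] turq [[0.3952 0.3341 0.018 ]]
[[-0.9324  0.3614  0.    ]
 [ 0.3614  0.9324  0.0001]
 [-0.      0.0001 -1.    ]] [0.2169 0.5595 0.2227]
```

```bash
python3 -m inch '[[[0,0,-0.178],[-0.424,-0.107,0.04],-1],[[0,0,-0.178],[-0.424,-0.107,0.04],-1],[[0,0,-0.178],[-0.424,-0.107,0.04],-1],[[0,0,-0.178],[-0.424,-0.107,0.04],-1],[[0,0,-0.178],[-0.424,-0.107,0.04],-1],[[0,0,-0.178],[-0.424,-0.107,0.04],-1],[[0,0,-0.178],[-0.424,-0.107,0.04],-1],[[0,0,-0.178],[-0.424,-0.107,0.04],-1]]'
python3 - <<'E'
from h import *
o=robot.get_obs(); M=R.from_rotvec(o['orientation']).as_matrix(); print(M.round(3),o['eef_pos'],np.degrees(np.arctan2(M[1,1],M[0,1])),o['time'])
print((M.T@(np.array([.502,.357,.065])-o['eef_pos'])/.8).round(4))
E
```

```text
time: 1.4
eef_pos: [0.5055, 0.3533, 0.1893]
orientation: [0.289, -3.128, 0.003]
force: [-0.5, 0.5, -0.9]
opening: 0.0879
grasp_force: 0.0
[[-0.983 -0.183 -0.   ]
 [-0.183  0.983 -0.002]
 [ 0.001 -0.002 -1.   ]] [0.50547875 0.35329234 0.18933003] 100.55277588074482 1.4
[0.0033 0.0057 0.1554]
```

```bash
python3 -m inch '[[[0,0,0],[0.003,0.005,0.03],-1],[[0,0,0],[0.003,0.005,0.06],-1],[[0,0,0],[0.003,0.005,0.09],-1],[[0,0,0],[0.003,0.005,0.11],-1],[[0,0,0],[0.003,0.005,0.13],-1],[[0,0,0],[0.003,0.005,0.145],-1],[[0,0,0],[0.003,0.005,0.155],-1],[[0,0,0],[0.003,0.005,0.155],-1]]'
python3 - <<'E'
from h import *
im=[]
for n,(x,y) in {'top':(60,145),'scene':(326,252)}.items():
    c=robot.capture(n); im.append(cv2.resize(c['frame'][y:y+100,x:x+100],(400,400)))
cv2.imwrite('pics/g1.png',np.hstack(im)); print(robot.get_obs()['eef_pos'],robot.get_obs()['force'])
E
```

```text
time: 2.2
eef_pos: [0.4986, 0.3603, 0.0655]
orientation: [0.297, -3.126, 0.001]
force: [-0.1, 0.3, -0.5]
opening: 0.0875
grasp_force: 0.0
[0.49936182 0.36072403 0.06733513] [ 0.63312283 -0.53462571  0.20514955]
```

View pics/g1.png

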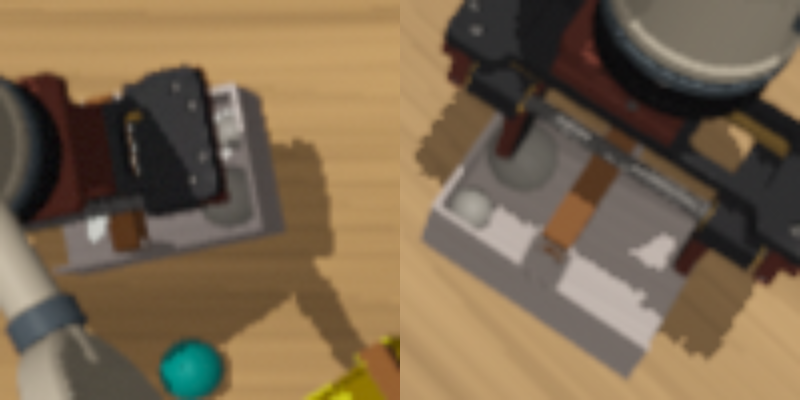

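The top and scene views show the fingers straddling the bar, with the large ball below and clear of the left finger at (515,130). Closing now.

```bash
python3 -m inch '[[[0,0,0],[0,0,0],0.3],[[0,0,0],[0,0,0],0.5],[[0,0,0],[0,0,0],0.7],[[0,0,0],[0,0,0],0.8],[[0,0,0],[0,0,0],1],[[0,0,0],[0,0,0],1],[[0,0,0],[0,0,0],1],[[0,0,0],[0,0,0],1]]'
```

```text
time: 3.1
eef_pos: [0.4991, 0.3605, 0.0666]
orientation: [0.297, -3.127, 0.0]
force: [-0.5, 0.7, 0.5]
opening: 0.0272
grasp_force: 0.0
```

```bash
python3 -m inch '[[[0,0,0],[0,0,0],1],[[0,0,0],[0,0,0],1],[[0,0,0],[0,0,0],1],[[0,0,0],[0,0,0],1],[[0,0,0],[0,0,0],1]]'
```

```text
time: 3.6
eef_pos: [0.4992, 0.3603, 0.0666]
orientation: [-0.297, 3.127, -0.001]
force: [1.0, -2.8, 0.1]
opening: 0.0139
grasp_force: 30.0
```

```bash
python3 -m inch '[[[0,0,0],[0,0,-0.005],1],[[0,0,0],[0,0,-0.015],1],[[0,0,0],[0,0,-0.03],1],[[0,0,0],[0,0,-0.05],1],[[0,0,0],[0,0,-0.07],1],[[0,0,0],[0,0,-0.09],1],[[0,0,0],[0,0,-0.11],1],[[0,0,0],[0,0,-0.13],1]]'
python3 -m inch '[[[0,0,0],[0,0,-0.02],1],[[0,0,0],[0,0,-0.04],1],[[0,0,0],[0,0,-0.06],1],[[0,0,0],[0,0,-0.08],1],[[0,0,0],[0,0,-0.095],1],[[0,0,0],[0,0,-0.105],1],[[0,0,0],[0,0,-0.11],1],[[0,0,0],[0,0,-0.11],1]]'
python3 - <<'E'
from h import *
o=robot.get_obs(); M=R.from_rotvec(o['orientation']).as_matrix(); p=o['eef_pos']; print(p,o['force'])
sx=np.array([-.061,-.998,0]); T=np.array([.55,-.092,0])+.055*sx; T[2]=p[2]
print(T,(M.T@(T-p)/.8).round(4),'yaw now',np.degrees(np.arctan2(M[1,1],M[0,1])))
im=[]
for n in('top','scene'):
    c=robot.capture(n); im.append(cv2.resize(c['frame'],(400,300)))
    for q in('ball_large','ball_small','pan'): print(n,q,[(round(s['confidence'],2),s['pixel']) for s in robot.silhouettes(c,q)])
cv2.imwrite('pics/l1.png',np.hstack(im))
E
```

```text
time: 4.4
eef_pos: [0.4992, 0.3606, 0.1725]
orientation: [-0.297, 3.127, 0.001]
force: [0.2, 0.6, -4.7]
opening: 0.0138
grasp_force: 30.0
time: 5.2
eef_pos: [0.4992, 0.3606, 0.259]
orientation: [-0.297, 3.127, 0.0]
force: [0.3, 0.8, -5.5]
opening: 0.0134
grasp_force: 30.0
[0.49916779 0.3606109  0.25897319] [ 0.33839367  0.77479352 -5.47488232]
[ 0.546645   -0.14689     0.25897319] [ 6.120e-02 -6.342e-01 -1.000e-04] yaw now 100.85536260580251
top ball_large [(0.78, [82.2, 190.6]), (0.58, [81.9, 169.9]), (0.54, [107.0, 235.5])]
top ball_small [(0.54, [71.2, 191.7])]
top pan [(0.68, [70.0, 194.6]), (0.56, [173.1, 244.7])]
scene ball_large [(0.81, [380.6, 247.1])]
scene ball_small []
scene pan [(0.98, [395.2, 273.5]), (0.88, [345.5, 222.1])]
```

View pics/l1.png

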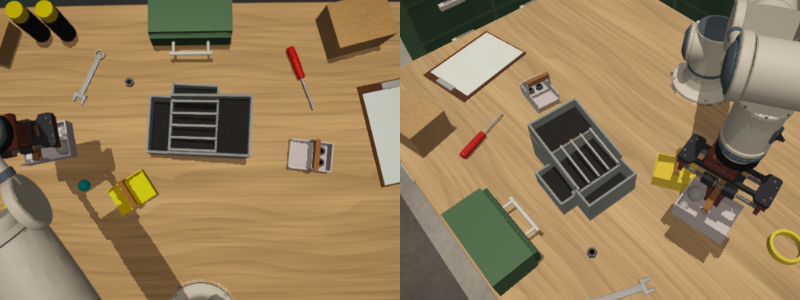

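Both balls sit at the closed end and the load reads 5.5 N. Carrying it smoothly.

```bash
python3 -m inch '[[[0,0,0],[0,-0.005,0],1],[[0,0,0],[0.001,-0.015,0],1],[[0,0,0],[0.003,-0.03,0],1],[[0,0,0],[0.005,-0.05,0],1],[[0,0,0],[0.007,-0.075,0],1],[[0,0,0],[0.01,-0.103,0],1],[[0,0,0],[0.013,-0.133,0],1],[[0,0,0],[0.016,-0.163,0],1]]'
python3 -m inch '[[[0,0,0.01],[0.003,-0.03,0],1],[[0,0,0.02],[0.006,-0.06,0],1],[[0,0,0.03],[0.009,-0.09,0],1],[[0,0,0.04],[0.012,-0.12,0],1],[[0,0,0.05],[0.015,-0.15,0],1],[[0,0,0.06],[0.018,-0.18,0],1],[[0,0,0.07],[0.021,-0.21,0],1],[[0,0,0.08],[0.024,-0.24,0],1]]'
python3 - <<'E'
from h import *
o=robot.get_obs(); M=R.from_rotvec(o['orientation']).as_matrix(); p=o['eef_pos']; print(p,o['force'])
sx=np.array([-.061,-.998,0]); T=np.array([.55,-.092,0])+.055*sx; T[2]=p[2]
print(T,(M.T@(T-p)/.8).round(4),'yaw now',np.degrees(np.arctan2(M[1,1],M[0,1])))
E
```

```text
time: 6.4
eef_pos: [0.511, 0.2278, 0.2589]
orientation: [-0.296, 3.127, -0.0]
force: [0.2, 0.1, -3.3]
opening: 0.0142
grasp_force: 30.0
time: 7.2
eef_pos: [0.5278, 0.0356, 0.259]
orientation: [0.101, 3.139, -0.0]
force: [-0.3, -0.4, -4.6]
opening: 0.0135
grasp_force: 30.0
[0.52781863 0.03564157 0.25896857] [-0.27130158 -0.40999305 -4.56081196]
[ 0.546645   -0.14689     0.25896857] [-3.810e-02 -2.262e-01  1.000e-04] yaw now 86.31928020377269
```

```bash
python3 -m inch '[[[0,0,0],[-0.005,-0.03,0],1],[[0,0,0],[-0.01,-0.06,0],1],[[0,0,0],[-0.015,-0.09,0],1],[[0,0,0],[-0.02,-0.12,0],1],[[0,0,0],[-0.025,-0.148,0],1],[[0,0,0],[-0.029,-0.173,0],1],[[0,0,0],[-0.033,-0.194,0],1],[[0,0,0],[-0.036,-0.21,0],1]]'
python3 -m inch '[[[0,0,0],[-0.001,-0.009,0],1],[[0,0,0],[-0.002,-0.014,0],1],[[0,0,0],[-0.002,-0.016,0],1],[[0,0,0],[-0.002,-0.016,0],1],[[0,0,0],[-0.002,-0.016,0],1]]'
python3 - <<'E'
from h import *
o=robot.get_obs(); M=R.from_rotvec(o['orientation']).as_matrix(); p=o['eef_pos']; print(p,o['force'],o['q'],M.round(3))
im=[]
for n,(x,y) in {'top':(180,90),'scene':(130,60)}.items():
    c=robot.capture(n); im.append(cv2.resize(c['frame'][y:y+140,x:x+180],(400,311)))
cv2.imwrite('pics/t1.png',np.hstack(im))
E
```

```text
time: 8.0
eef_pos: [0.5462, -0.1334, 0.2587]
orientation: [0.099, 3.14, -0.0]
force: [0.4, 0.4, -4.9]
opening: 0.0133
grasp_force: 30.0
time: 8.5
eef_pos: [0.5476, -0.1438, 0.2587]
orientation: [0.096, 3.14, 0.0]
force: [0.1, 0.4, -4.0]
opening: 0.0139
grasp_force: 30.0
[ 0.5475657  -0.14383414  0.25872731] [ 0.08435578  0.40021119 -3.96923565] [-3.17130922e-01  9.92726674e-03  1.25052079e+00  2.77113369e-04
  1.88113252e+00 -1.82678087e+00] [[-0.998  0.061  0.   ]
 [ 0.061  0.998  0.   ]
 [-0.     0.    -1.   ]]
```

View pics/t1.png

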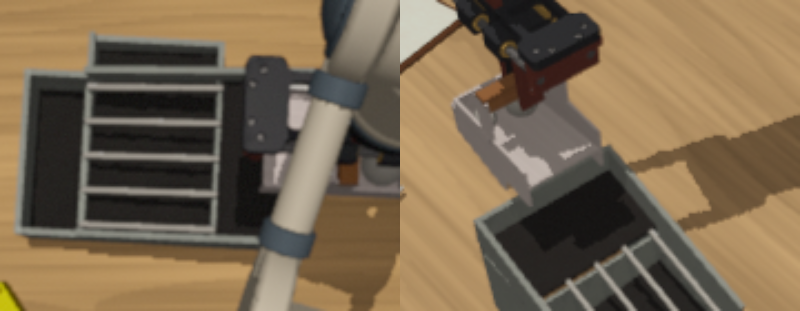

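Top and scene views show the level pan with its mouth edge (scene crop 527,200 to 600,150) over the upper part of the head tray. Lowering slightly, then tipping slowly.

```bash
python3 -m inch '[[[0.01,0,0],[0,0,0.006],1],[[0.025,0,0],[0,0,0.012],1],[[0.04,0,0],[0,0,0.018],1],[[0.05,0,0],[0,0,0.022],1],[[0.057,0,0],[0,0,0.022],1],[[0.064,0,0],[0,0,0.022],1],[[0.071,0,0],[0,0,0.022],1],[[0.078,0,0],[0,0,0.022],1]]'
python3 -m inch '[[[0.007,0,0],[0,0,0],1],[[0.014,0,0],[0,0,0],1],[[0.02,0,0],[0,0,0],1],[[0.026,0,0],[0,0,0],1],[[0.032,0,0],[0,0,0],1],[[0.038,0,0],[0,0,0],1],[[0.044,0,0],[0,0,0],1],[[0.05,0,0],[0,0,0],1]]'
python3 - <<'E'
from h import *
im=[]
for n,(x,y) in {'top':(180,90),'scene':(130,60)}.items():
    c=robot.capture(n); im.append(cv2.resize(c['frame'][y:y+140,x:x+180],(400,311)))
    for q in('ball_large','ball_small'): print(n,q,[(round(s['confidence'],2),s['pixel']) for s in robot.silhouettes(c,q)])
cv2.imwrite('pics/t2.png',np.hstack(im))
E
```

```text
time: 9.4
eef_pos: [0.5476, -0.1445, 0.2413]
orientation: [-0.097, -3.109, 0.385]
force: [-0.3, -1.4, -4.2]
opening: 0.014
grasp_force: 30.0
time: 10.2
eef_pos: [0.5476, -0.1445, 0.2416]
orientation: [-0.095, -3.065, 0.627]
force: [0.5, -0.1, -2.9]
opening: 0.0136
grasp_force: 30.0
top ball_large []
top ball_small []
scene ball_large [(0.76, [248.4, 198.6]), (0.69, [397.9, 271.8])]
scene ball_small []
```

View pics/t2.png

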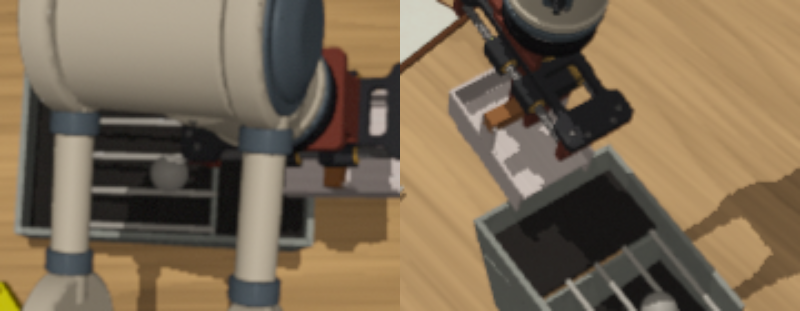

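The scene crop shows the large ball riding the bars at (658,300). I'll tip a little further, in case the small ball is still in the pan.

```bash
python3 -m inch '[[[0.01,0,0],[0.005,0.003,-0.005],1],[[0.02,0,0],[0,0.006,-0.01],1],[[0.03,0,0],[0,0.01,-0.015],1],[[0.04,0,0],[0,0.01,-0.015],1],[[0.05,0,0],[0,0.01,-0.015],1],[[0.05,0,0],[0,0.01,-0.015],1],[[0.05,0,0],[0,0.01,-0.015],1],[[0.05,0,0],[0,0.01,-0.015],1]]'
python3 - <<'E'
from h import *
im=[]
for n,(x,y) in {'top':(180,90),'scene':(130,80)}.items():
    c=robot.capture(n); im.append(cv2.resize(c['frame'][y:y+200,x:x+200],(400,400)))
    for q in('ball_large','ball_small'): print(n,q,[(round(s['confidence'],2),s['pixel']) for s in robot.silhouettes(c,q)])
cv2.imwrite('pics/t3.png',np.hstack(im))
E
```

```text
time: 11.3
eef_pos: [0.5483, -0.1327, 0.2493]
orientation: [-0.094, -3.003, 0.861]
force: [0.1, 0.1, -1.3]
opening: 0.0135
grasp_force: 30.0
top ball_large [(0.63, [203.5, 154.9]), (0.62, [110.2, 237.1])]
top ball_small []
scene ball_large [(0.77, [397.6, 272.3])]
scene ball_small []
```

View pics/t3.png

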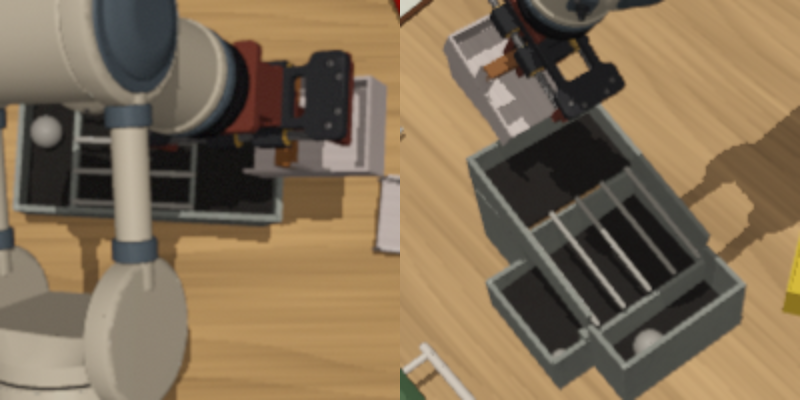

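The large ball is in the end lane at scene crop (645,343), and something bright shows in the side lane near (565,352). Next: lift, level, and carry the pan back to its old spot.

```bash
python3 -m inch '[[[0,0,0],[0,-0.01,-0.016],1],[[-0.03,0,0],[0,-0.02,-0.032],1],[[-0.06,0,0],[0,-0.027,-0.042],1],[[-0.1,0,0],[0,-0.027,-0.042],1],[[-0.14,0,0],[0,-0.027,-0.042],1],[[-0.165,0,0],[0,-0.027,-0.042],1],[[-0.178,0,0],[0,-0.027,-0.042],1],[[-0.178,0,0],[0,-0.027,-0.042],1]]'
python3 - <<'E'
from h import *
o=robot.get_obs(); M=R.from_rotvec(o['orientation']).as_matrix(); p=o['eef_pos']; print(p,o['force'],M.round(3))
print((M.T@(np.array([.5,.36,p[2]])-p)/.8).round(4))
E
```

```text
time: 12.4
eef_pos: [0.5481, -0.1348, 0.2901]
orientation: [0.101, 3.139, -0.002]
force: [-0.6, 0.7, -2.5]
opening: 0.0139
grasp_force: 30.0
[ 0.54806046 -0.13477811  0.29006571] [-0.5937348   0.68429918 -2.45780575] [[-0.998  0.064  0.001]
 [ 0.064  0.998 -0.001]
 [-0.001 -0.001 -1.   ]]
[ 0.0997  0.6133 -0.0007]
```

```bash
python3 -m inch '[[[0,0,0],[0.002,0.01,0],1],[[0,0,0],[0.005,0.03,0],1],[[0,0,0],[0.01,0.06,0],1],[[0,0,0],[0.016,0.1,0],1],[[0,0,0],[0.023,0.145,0],1],[[0,0,0],[0.031,0.19,0],1],[[0,0,0],[0.038,0.235,0],1],[[0,0,0],[0.045,0.28,0],1]]'
python3 -m inch '[[[0,0,0],[0.007,0.045,0],1],[[0,0,0],[0.015,0.09,0],1],[[0,0,0],[0.022,0.135,0],1],[[0,0,0],[0.029,0.18,0],1],[[0,0,0],[0.036,0.22,0],1],[[0,0,0],[0.042,0.26,0],1],[[0,0,0],[0.048,0.295,0],1],[[0,0,0],[0.052,0.32,0],1]]'
python3 -m inch '[[[0,0,0],[0.003,0.013,0.02],1],[[0,0,0],[0.003,0.013,0.05],1],[[0,0,0],[0.003,0.013,0.09],1],[[0,0,0],[0.003,0.013,0.13],1],[[0,0,0],[0.003,0.013,0.17],1],[[0,0,0],[0.003,0.013,0.21],1],[[0,0,0],[0.003,0.013,0.235],1],[[0,0,0],[0.003,0.013,0.245],1]]'
python3 - <<'E'
from h import *
o=robot.get_obs(); M=R.from_rotvec(o['orientation']).as_matrix(); p=o['eef_pos']; print(p,o['force'],M.round(3))
im=[]
for n in('top','scene'):
    c=robot.capture(n); s=c['frame'][90:230,160:340] if n=='top' else c['frame'][100:300,130:330]; im.append(cv2.resize(s,(400,400)))
    for q in('ball_large','ball_small'): print(n,q,[(round(s['confidence'],2),s['pixel']) for s in robot.silhouettes(c,q)])
cv2.imwrite('pics/t4.png',np.hstack(im))
E
```

```text
time: 13.2
eef_pos: [0.525, 0.0962, 0.2894]
orientation: [0.093, 3.139, -0.001]
force: [-0.1, 0.3, -1.8]
opening: 0.014
grasp_force: 30.0
time: 14.0
eef_pos: [0.4981, 0.3546, 0.289]
orientation: [0.091, 3.14, -0.0]
force: [0.2, -0.5, -2.6]
opening: 0.0138
grasp_force: 30.0
time: 14.8
eef_pos: [0.4962, 0.3608, 0.0886]
orientation: [-0.096, -3.136, 0.006]
force: [0.1, -0.7, -1.7]
opening: 0.0135
grasp_force: 30.0
[0.49619928 0.36077035 0.08861052] [ 0.07974208 -0.7324523  -1.72347313] [[-0.998  0.061 -0.005]
 [ 0.061  0.998 -0.004]
 [ 0.004 -0.004 -1.   ]]
top ball_large [(0.78, [108.2, 238.3]), (0.69, [205.6, 132.9])]
top ball_small [(0.45, [229.0, 117.1])]
scene ball_large []
scene ball_small [(0.64, [246.0, 255.2])]
```

View pics/t4.png

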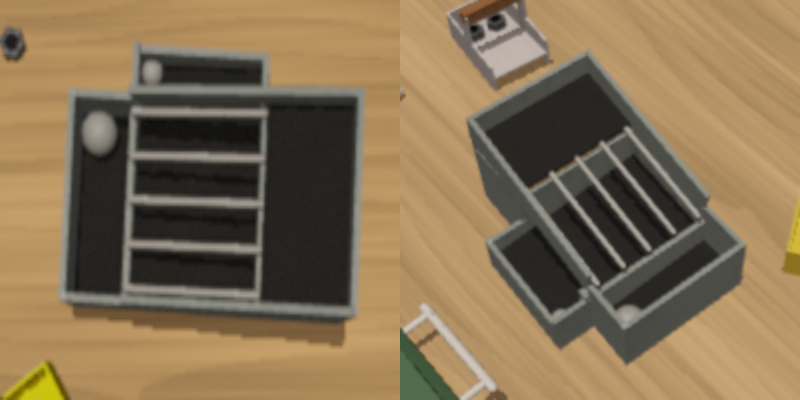

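Both balls are sorted: the small one is in the side lane at top crop (152,72), the large one in the end lane at (99,133). Setting the pan down gently.

```bash
python3 -m inch '[[[0,0,0],[0,0,0.006],1],[[0,0,0],[0,0,0.012],1],[[0,0,0],[0,0,0.017],1],[[0,0,0],[0,0,0.021],1],[[0,0,0],[0,0,0.023],1],[[0,0,0],[0,0,0.025],1],[[0,0,0],[0,0,0.025],1]]'
```

```text
time: 15.8
eef_pos: [0.4987, 0.3614, 0.0726]
orientation: [-0.097, -3.14, 0.0]
force: [-0.4, 1.1, -1.9]
opening: 0.0136
grasp_force: 30.0
```

```bash
python3 -m inch '[[[0,0,0],[0,0,0.003],1],[[0,0,0],[0,0,0.005],1],[[0,0,0],[0,0,0.007],1],[[0,0,0],[0,0,0.007],1]]'
```

```text
time: 16.2
eef_pos: [0.4986, 0.3614, 0.0669]
orientation: [-0.097, -3.14, 0.001]
force: [0.3, 0.2, -1.4]
opening: 0.0139
grasp_force: 30.0
```

```bash
python3 -m inch '[[[0,0,0],[0,0,0.001],1],[[0,0,0],[0,0,0.002],1],[[0,0,0],[0,0,0.002],1]]'
```

```text
time: 16.5
eef_pos: [0.4988, 0.3616, 0.0666]
orientation: [0.097, 3.14, 0.001]
force: [-2.7, -0.8, 3.6]
opening: 0.0139
grasp_force: 30.0
```

Contact: the force has turned upward (+3.6 N). Opening the fingers, then retreating straight up.

```bash
python3 -m inch '[[[0,0,0],[0,0,0],0.6],[[0,0,0],[0,0,0],0.3],[[0,0,0],[0,0,0],0],[[0,0,0],[0,0,0],-0.5],[[0,0,0],[0,0,0],-1],[[0,0,0],[0,0,0],-1],[[0,0,0],[0,0,0],-1],[[0,0,0],[0,0,0],-1]]'
python3 -m inch '[[[0,0,0],[0,0,-0.01],-1],[[0,0,0],[0,0,-0.03],-1],[[0,0,0],[0,0,-0.06],-1],[[0,0,0],[0,0,-0.1],-1],[[0,0,0],[0,0,-0.15],-1],[[0,0,0],[0,0,-0.2],-1],[[0,0,0],[0,0,-0.22],-1],[[0,0,0],[0,0,-0.22],-1]]'
python3 - <<'E'
from h import *
im=[]
for n in('top','scene'):
    c=robot.capture(n); im.append(cv2.resize(c['frame'],(400,300)))
    for q in('ball_large','ball_small','pan'): print(n,q,[(round(s['confidence'],2),s['pixel']) for s in robot.silhouettes(c,q)])
cv2.imwrite('pics/end.png',np.hstack(im))
E
```

```text
time: 17.3
eef_pos: [0.4987, 0.3615, 0.0657]
orientation: [-0.097, -3.14, 0.0]
force: [0.0, -0.3, 0.8]
opening: 0.0701
grasp_force: 0.0
time: 18.1
eef_pos: [0.4997, 0.3622, 0.2477]
orientation: [0.097, 3.133, 0.008]
force: [-0.3, -0.5, 0.4]
opening: 0.0882
grasp_force: 0.0
top ball_large [(0.67, [108.8, 234.0]), (0.51, [206.7, 137.1])]
top ball_small [(0.6, [230.3, 114.5])]
top pan [(0.75, [98.3, 190.1]), (0.66, [172.7, 243.1])]
scene ball_large [(0.78, [397.9, 272.0]), (0.64, [244.9, 254.8])]
scene ball_small []
scene pan [(0.77, [347.8, 223.5]), (0.59, [372.2, 308.0])]
```

View pics/end.png

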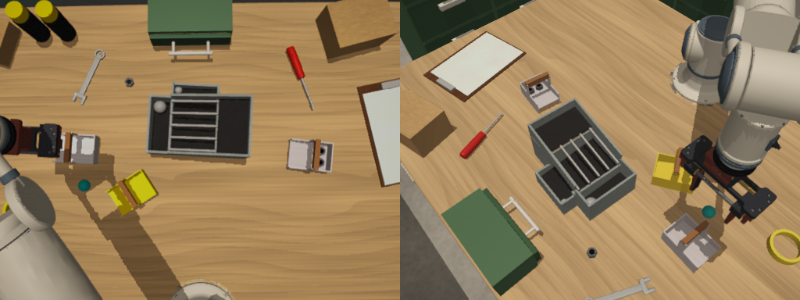

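The empty pan stands upright on the bench at top (80,150), both balls are in their lanes, and the gripper is clear. Handing in.

```bash
python3 -c "
from bench import robot
print(robot.close_job())"
```

```text
the job is handed in; nothing more can be done
None
```

The job is handed in with the large ball in the end lane, the small ball in the side lane and the empty pan upright on the bench with the gripper clear, at about 18 s; the hand-in returned no verdict.

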